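# Close the laser's coolant tank

## Robot

A 7-joint arm with a two-finger parallel gripper is mounted at the origin on the work surface. World frame = base frame: x ahead of the robot, y to its left, z up, the work surface at z = 0. Lengths are in mm, angles in rad, forces in N, time in s.
With the tool pointing down it reaches from about 400 to 850 mm from the base axis. Payload 4.4 kg.
Tool frame: the origin (TCP) lies midway between the tips of the shut fingers; the grasp point (between the pads) lies 19 mm behind it; y points along the fingers, x is the direction in which the jaws open and shut, and the axes are right-handed (so a half turn about y gives the same grasp; the last joint's range is limited). The gripper opens to 94 mm and grips with 3 to 60 N. Pads are 16 mm wide; open, the fingers measure 119 mm over their backs; the gripper's body (75 mm by 177 mm) begins 78 mm behind the grasp point.
Start: joints at [-1.328, 0.628, 0.038, 1.517, -0.027, 0.996, -0.02], TCP at [197.52, 619.277, 205.478] pointing down, gripper open.
Joint ranges: [-3.06, 3.06], [-0.37, 2.12], [-1.25, 1.32], [0.18, 2.47], [-1.1, 4.24], [0.23, 1.98], [-2.94, 2.94]. Speed limits (rad/s): [2.57, 2.57, 3.14, 3.14, 3.14, 3.14, 3.14].

## Interface

Orientations are given as a rotation vector (axis times angle).
In Python, from plant import env gives the robot as it stands.
- The arm moves only by the shell command python3 -m creep 'ROWS' [OPENING] [FORCE]. ROWS is a JSON object of lists of equal length, an entry for each row: "linear": the shift along the world's x, y, z in m, a list of three; "rotation": the turn, a rotation vector about the world's x, y, z in rad, a list of three. A call has 1 to 12 rows; each row shifts and turns the commanded pose from where the row before left it; what a row does not reach is not made up. A row lasts 1/12 s, in which the tool goes at most 41.7 mm and 7.16 degrees, less where a joint would pass 70% of its speed; a pose out of reach is approached as far as the arm can. A call is refused whole if a number of a shift passes 0.0417 or a number of a turn 0.125, either way. A call with a gripper value outside its range is refused whole. OPENING is the opening in per cent of the stroke, from 0 (shut) to 100 (fully open), set as the call begins (- or left out, the last holds). The fingers move at their own pace and stop on an object; FORCE is the grip in N (left out, the last holds). Time passes only in rows, so rows that do not move let the fingers close. It gives the time, the measured TCP pose, the force and the opening at its end, in the units of the state.
- env.observe(): the state, without advancing time (a new reading comes with each control period).
- env.grab_frame(name): name is "side" or "top"; returns a dict with "color" (480x640x3 uint8, red, green, blue), "fov_y" (degrees; the focal length in pixels is half the picture's height over the tangent of half this angle, whatever the lens; pixels are square), "cx", "cy" (the principal point, pixels), "xyz" and "orientation" of the camera in the world. Camera axes: x right, y down, z forward; pixel columns grow to the right and rows downward; lengths in mm; the calibration is good to about 2 mm. A picture is of the moment at which its call begins. There is no depth.
- env.hand_in(): hands the job in, once; it reports no verdict.
The state is a dict: "time_s": time; "joints": joint angles; "qd": joint speeds; "tau": joint torques, N m; "tool_pos": TCP position; "ee_rot": TCP orientation; "wrist_force": force on the tool from outside, world axes, zero at the start; "ft_torque": the same for the moment, N m; "finger_gap": finger opening in mm.
Only numpy, scipy, OpenCV 4.12 (cv2) and the standard library are available. Lean on these libraries where they do the work, as an engineer would, in place of code of your own. Each camera call takes 0.05 s, during which the arm holds its last target.

## Task

Close the white coolant tank: swing the steel clamp bar well clear of the mouth, then set the loose red cover gently onto the tank's rim, without dropping it, so that it sits fully down and level, and let go of it. Then swing the clamp bar back over the cover until it comes to its stop, pointing at the middle of the cover. Leave everything else on the bench undisturbed.

Things in the scene. Friction and masses are not known exactly. Their poses are not given: they have to be found in the camera images.
- cover_center (a point): loose red cover, 60 mm tall, 0.3 kg: disc 140 mm across, 8 mm thick; black knob on top, 36 mm across, 40 mm tall; below the disc a spigot 105 mm across, 12 mm deep, edge tapered, that drops into the tank's mouth. It stands on its spigot. Point on its axis, 30 mm above the spigot's underside, 10 mm above the disc's top, 30 mm below the knob's top; z up. Seated, it is 18 mm above the rim
- rim_center (a point): centre of the coolant tank's mouth, at rim height (130 mm above the bench). The tank is a white upright cylinder with blue bands, 128 mm outside, mouth 112 mm inside, wall 8 mm, fixed on a dark base plate. z is up; y points from the tank's axis to the clamp's pivot
- clamp_pivot (a point): vertical pivot axis of the steel clamp bar, on a post beside the tank, 95 mm from the tank's axis. The point is at the bar's underside, 142 mm above the bench, 4 mm above a seated cover's disc. The bar is 115 mm long, 22 mm wide, 10 mm thick; its nose reaches 55 mm from the pivot, its tail 60 mm the other way
- clamp_peg (a point): upright round black handle peg on the clamp bar's tail, 50 mm from the pivot on the side away from the nose: 18 mm across, 45 mm tall, from the bar's upper face (152 mm above the bench) to 197 mm. The point is on its axis, half-way up, 32 mm above the height of clamp_pivot
- clamp (a joint): angle of the clamp bar, rad. 0 = its stop, nose pointing at the tank's axis (over the mouth), tail with the peg straight away from it; grows counter-clockwise seen from above, to a stop at 1.8. Above about 1.3 the nose is clear of the cover's place. Light friction (1 N at the peg); it stays where it is left
- small_cover_mid (a point): a smaller loose cover, blue disc 92 mm across with a grey knob, belongs to other equipment; bystander. Point half-way up, 30 mm above its underside
- bottle: grey plastic bottle with blue cap, 60 mm across, 140 mm tall, standing; bystander. Origin at the centre of its underside
- wrench: steel open-ended wrench, 150 mm long, lying flat; bystander. Origin under its middle
- screwdriver: screwdriver with yellow handle, 180 mm long, lying flat; bystander. Origin under its middle
- coupling: brass hose coupling, 40 mm across, 78 mm tall, standing; bystander. Origin at the centre of its underside
- cartridge: white filter cartridge, 66 mm across, 110 mm tall, standing; bystander. Origin at the centre of its underside
- tape: roll of yellow tape, 100 mm across, 24 mm high, lying flat; bystander. Origin at the centre of its underside
Not all that is in view belongs to the job. What is shaped like the part that bears cover_center but pink or turquoise is not meant.

How it is judged:
By the outcome, as a careful person would: the job done as asked, in the order asked, and still so for the second after the job is handed in, with the robot touching nothing.
It also fails if it takes over 70 s, if anything falls off the work surface, if the arm or the gripper's body presses on something with over 40 N, if the wrist force passes 120 N, or if a joint passes its speed limit or range.

## Working session

There is one attempt and no reset: what is moved stays moved. The work goes in short steps, Python scripts to look and compute and a shell command to move; the robot and the scene stay as the last step left them, time stands still between calls to the robot, and variables do not carry over. Pictures are saved under pics/ and viewed, and the job is handed in when it is done.

```bash
ls; mkdir -p pics; python3 - <<'E'
from plant import env
import cv2
print(env.observe())
for n in("side","top"):
    f=env.grab_frame(n); cv2.imwrite(f"pics/{n}0.png",f["color"][:,:,::-1]); print(n,{k:v for k,v in f.items() if k!="color"})
E
```

```text
pics
{'time_s': 0.0, 'joints': array([-1.32779401,  0.62934071,  0.03843946,  1.51834601, -0.02700924,
        0.99632089, -0.01998961]), 'qd': array([ 0.00046021, -0.00135625,  0.00038699,  0.00108462, -0.00056192,
       -0.00104213, -0.00150888]), 'tau': array([ 4.25339622e-04, -5.49734831e+01,  1.14334982e+00, -1.86636114e+01,
       -5.23335929e-02,  2.34704552e-02,  1.49282978e-04]), 'tool_pos': array([197.31150551, 618.62607106, 204.56463977]), 'ee_rot': array([-1.34076589, -0.9776798 ,  0.98020662]), 'wrist_force': array([ 0.79444169, -0.34946342, -1.48938918]), 'ft_torque': array([-0.03389113,  0.07533979, -0.02056955]), 'finger_gap': 94.13433900576521}
side {'fov_y': 56.68893478725957, 'cx': 323.7947962967047, 'cy': 240.58006056413188, 'xyz': array([ 343.74748422, -869.94367293, 1022.11373243]), 'orientation': array([-2.42450604,  0.3528829 , -0.10490223])}
top {'fov_y': 50.48957522434184, 'cx': 310.4432054076885, 'cy': 246.40397705944383, 'xyz': array([ 390.57861006, -112.80918897, 1525.77388496]), 'orientation': array([-2.14796974,  2.19349905, -0.13175221])}
```

View pics/side0.png

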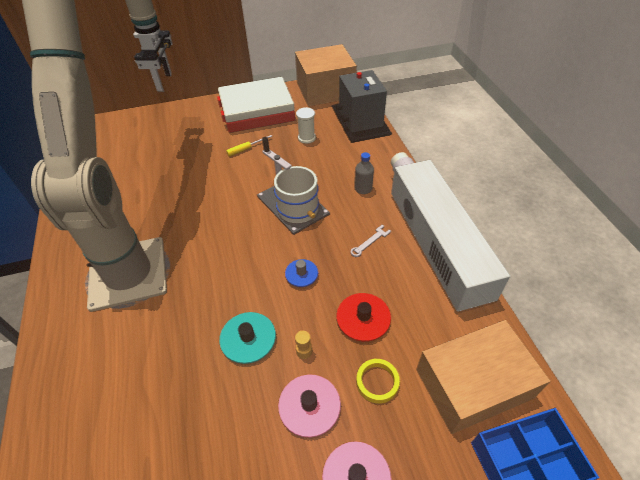

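View pics/top0.png

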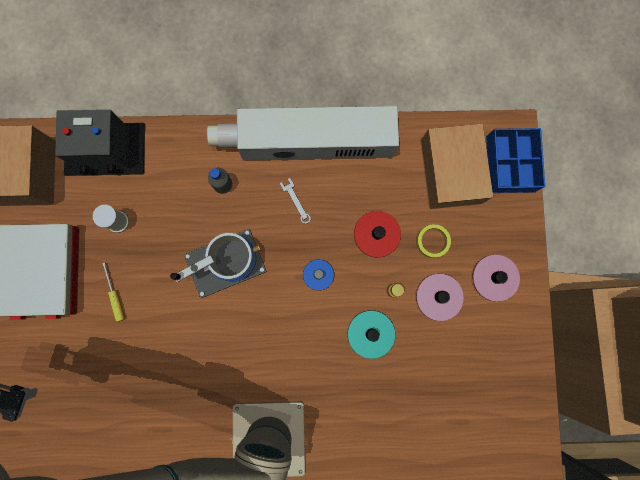

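```bash
python3 - <<'E'
from plant import env
from scipy.spatial.transform import Rotation as R
import numpy as np
print(np.round(R.from_rotvec(env.observe()["ee_rot"]).as_matrix(),3))
E
```

```text
[[ 0.304 -0.    -0.953]
 [ 0.953 -0.002  0.304]
 [-0.002 -1.    -0.   ]]
```

```bash
cat > h.py <<'E'
import numpy as np, cv2
from scipy.spatial.transform import Rotation as R
from plant import env
def K(f):
    h,w=f["color"].shape[:2]; return h/2/np.tan(np.radians(f["fov_y"])/2)
def ray(f,u,v):
    d=np.array([(u-f["cx"])/K(f),(v-f["cy"])/K(f),1.]); d=R.from_rotvec(f["orientation"]).apply(d)
    return np.array(f["xyz"]),d/np.linalg.norm(d)
def plane(f,u,v,z):
    o,d=ray(f,u,v); return o+d*(z-o[2])/d[2]
def tri(f,p,g,q):
    o,d=ray(f,*p); a,e=ray(g,*q)
    s=np.linalg.lstsq(np.c_[d,-e],a-o,rcond=None)[0]
    P,Q=o+d*s[0],a+e*s[1]; return (P+Q)/2,np.linalg.norm(P-Q)
def proj(f,P):
    c=R.from_rotvec(f["orientation"]).inv().apply(np.atleast_2d(P)-f["xyz"])
    return np.c_[f["cx"]+K(f)*c[:,0]/c[:,2],f["cy"]+K(f)*c[:,1]/c[:,2]]
def crop(f,name,x0,y0,x1,y1,s):
    im=f["color"][y0:y1,x0:x1,::-1]; cv2.imwrite(f"pics/{name}.png",cv2.resize(im,None,fx=s,fy=s,interpolation=cv2.INTER_CUBIC))
def tcp():
    o=env.observe(); r=R.from_rotvec(o["ee_rot"]).as_matrix()
    print("t",round(o["time_s"],2),"tcp",o["tool_pos"].round(1),"jaw yaw deg",np.degrees(np.arctan2(r[1,0],r[0,0])).round(1),"y",r[:,1].round(3),"F",o["wrist_force"].round(1),"gap",round(o["finger_gap"],1))
    print("q",o["joints"].round(2)); return o
E
python3 - <<'E'
from h import *
s=env.grab_frame("side");t=env.grab_frame("top")
import pickle; pickle.dump((s,t),open("f0.pkl","wb"))
crop(s,"s_tank",240,120,340,240,5); crop(t,"t_tank",160,220,280,310,6)
for n,f in(("side",s),("top",t)):
    hsv=cv2.cvtColor(f["color"],cv2.COLOR_RGB2HSV)
    m=((hsv[...,0]<6)|(hsv[...,0]>174))&(hsv[...,1]>180)&(hsv[...,2]>110)
    c=max(cv2.findContours(m.astype(np.uint8),cv2.RETR_EXTERNAL,cv2.CHAIN_APPROX_NONE)[0],key=cv2.contourArea)
    print(n,cv2.boundingRect(c),cv2.fitEllipse(c))
    x,y,w,h=cv2.boundingRect(c)
    k=np.zeros(m.shape,bool);k[y-8:y+h,x:x+w]=1
    k&=(hsv[...,2]<70)
    cc=sorted(cv2.findContours(k.astype(np.uint8),cv2.RETR_EXTERNAL,cv2.CHAIN_APPROX_NONE)[0],key=cv2.contourArea)[-1]
    print(cv2.boundingRect(cc),cv2.minAreaRect(cc))
    crop(f,n+"_cov",x-20,y-20,x+w+20,y+h+20,6)
E
```

```text
side (337, 293, 54, 48) ((363.3348388671875, 316.70556640625), (47.137447357177734, 53.46813201904297), 99.80050659179688)
(358, 303, 13, 18) ((364.0, 311.5), (17.0, 12.0), 90.0)
top (354, 211, 47, 46) ((377.025634765625, 233.59072875976562), (44.92754364013672, 45.77956771850586), 110.29512786865234)
(372, 226, 13, 14) ((378.5000305175781, 232.50003051757812), (11.31370735168457, 12.727922439575195), 45.0)
```

View pics/s_tank.png

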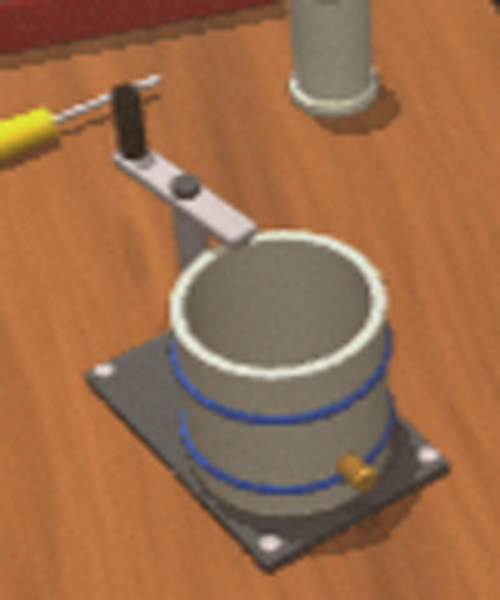

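View pics/t_tank.png

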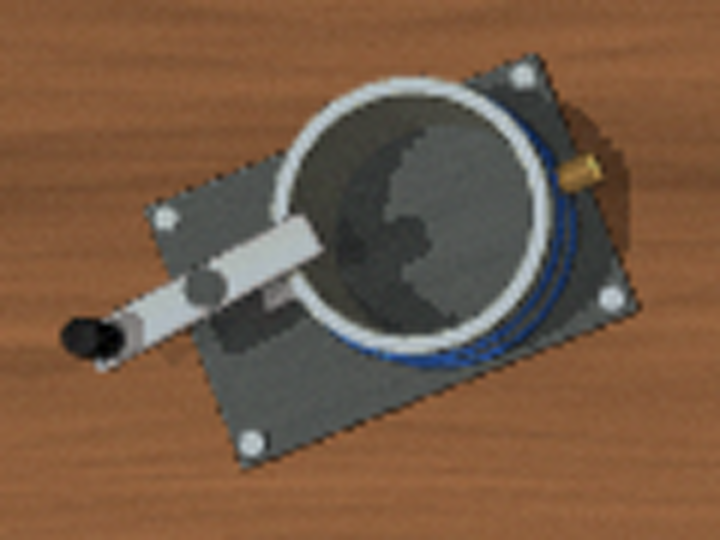

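View pics/side_cov.png

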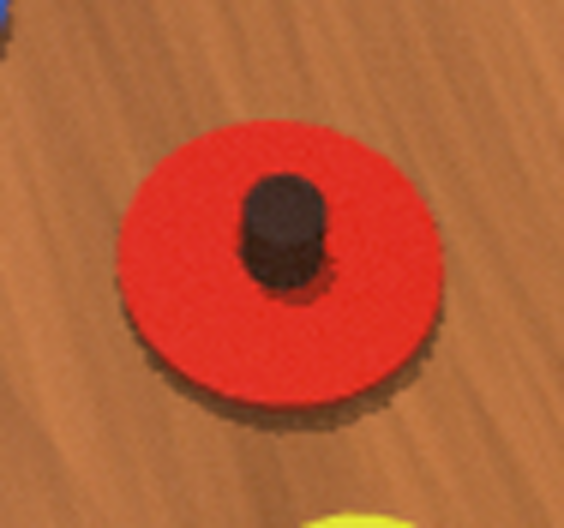

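View pics/top_cov.png

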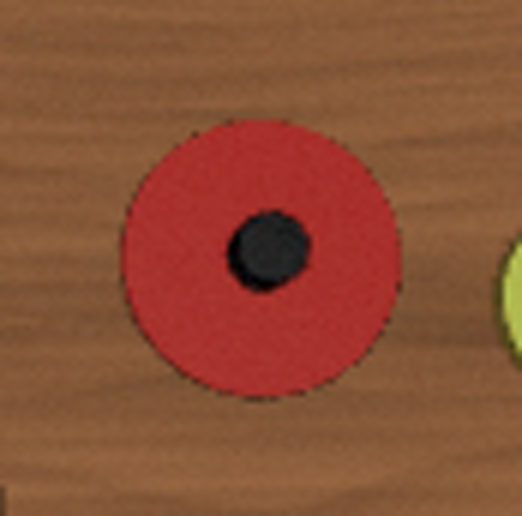

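```bash
python3 - <<'E'
from h import *
import pickle; s,t=pickle.load(open("f0.pkl","rb"))
S=lambda x,y,x0,y0,k:(x0+(x+.5)/k-.5,y0+(y+.5)/k-.5)
def T(name,a,b):
    P,e=tri(s,a,t,b); print(name,P.round(1),"gap",e.round(1)); return P
T("disc",(363.33,316.3),(377.03,233.6))
k=T("knobtop",S(284,207,317,273,6),S(273,247,334,191,6))
for f,(u,v) in((s,(363.33,316.3)),(t,(377.03,233.6))): print("disc on z20",plane(f,u,v,20).round(1))
for f,p in((s,S(284,207,317,273,6)),(t,S(273,247,334,191,6))): print("knob z60",plane(f,*p,60).round(1))
# rim: inner mouth ellipse & outer by bright mask
E={}
for n,f,(x0,y0,x1,y1) in(("s",s,(268,160,324,200)),("t",t,(202,230,256,282))):
    hsv=cv2.cvtColor(f["color"],cv2.COLOR_RGB2HSV)
    sub=hsv[y0:y1,x0:x1]
    m=((sub[...,2]>(190 if n=="s" else 165))&(sub[...,1]<60)).astype(np.uint8)
    cv2.imwrite(f"pics/m_{n}.png",cv2.resize(m*255,None,fx=8,fy=8,interpolation=cv2.INTER_NEAREST))
E
python3 - <<'E'
import cv2,numpy as np
a=cv2.imread("pics/m_s.png");b=cv2.imread("pics/m_t.png")
H=max(a.shape[0],b.shape[0]);c=np.zeros((H,a.shape[1]+b.shape[1]+10,3),np.uint8)+90
c[:a.shape[0],:a.shape[1]]=a;c[:b.shape[0],a.shape[1]+10:]=b
c=cv2.resize(c,None,fx=.88,fy=.88);cv2.imwrite("pics/m.png",c)
E
```

```text
disc [ 589.7 -333.2   14. ] gap 2.1
knobtop [ 589.  -332.8   59.1] gap 2.2
disc on z20 [ 587.2 -336.3   20. ]
disc on z20 [ 590.  -332.5   20. ]
knob z60 [ 587.6 -333.3   60. ]
knob z60 [ 590.  -332.9   60. ]
```

View pics/m.png

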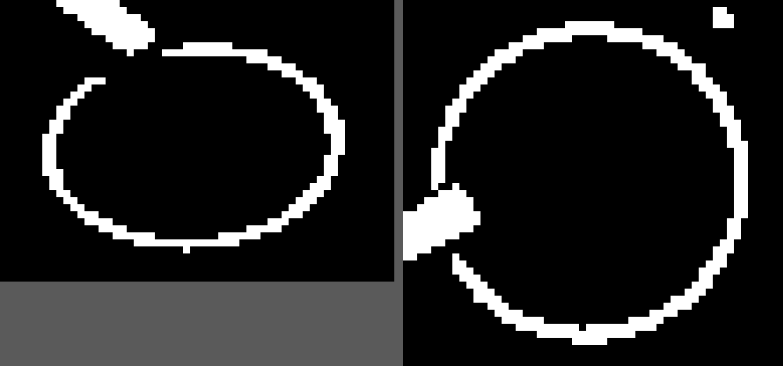

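```bash
cat >> h.py <<'E'
from scipy.optimize import least_squares
def circ(P):
    f=lambda p:np.hypot(P[:,0]-p[0],P[:,1]-p[1])-p[2]
    r=least_squares(f,[*P[:,:2].mean(0),60],loss="soft_l1",f_scale=1.5); return r.x
def rimpts(f,n):
    x0,y0,x1,y1=(268,160,324,200) if n=="s" else (202,230,256,282)
    sub=cv2.cvtColor(f["color"],cv2.COLOR_RGB2HSV)[y0:y1,x0:x1]
    m=((sub[...,2]>(190 if n=="s" else 165))&(sub[...,1]<60))
    v,u=np.nonzero(m); u=u+x0;v=v+y0
    k=(~((u<291)&(v<172))) if n=="s" else (~((u<214)&(v>255)&(v<268))&~((u>246)&(v<235)))
    return u[k],v[k]
E
python3 - <<'E'
from h import *
import pickle; s,t=pickle.load(open("f0.pkl","rb"))
S=lambda x,y,x0,y0,k:(x0+(x+.5)/k-.5,y0+(y+.5)/k-.5)
for z in(120,130,140):
    for n,f in(("s",s),("t",t)):
        u,v=rimpts(f,n); P=np.array([plane(f,a,b,z) for a,b in zip(u,v)]); print(z,n,circ(P).round(1))
def T(name,a,b):
    P,e=tri(s,a,t,b); print(name,P.round(1),"gap",e.round(1)); return P
ss=lambda x,y:S(x,y,240,120,5); tt=lambda x,y:S(x,y,160,220,6)
T("pegtop",ss(125,90),tt(80,336)); T("pivcap",ss(186,184),tt(206,288)); T("nose",ss(245,232),tt(312,234))
T("pegbase",ss(134,155),tt(118,338))
E
```

```text
120 s [522.7 106.4  60.6]
120 t [524.5  97.5  60.2]
130 s [520.7  95.6  59.9]
130 t [523.6  96.   59.8]
140 s [518.7  84.8  59.2]
140 t [522.6  94.5  59.3]
pegtop [465.8 228.7 199.1] gap 2.4
pivcap [488.7 183.3 157.4] gap 1.8
nose [513.2 137.  151.4] gap 0.6
pegbase [466.  223.3 154.5] gap 4.5
```

```bash
python3 -m creep '{"linear":[[0.02,-0.029,0.0035],[0.02,-0.029,0.0035],[0.02,-0.029,0.0035],[0.02,-0.029,0.0035],[0.02,-0.029,0.0035],[0.02,-0.029,0.0035],[0.02,-0.029,0.0035],[0.02,-0.029,0.0035],[0.02,-0.029,0.0035],[0.02,-0.029,0.0035],[0.02,-0.029,0.0035],[0.02,-0.029,0.0035]],"rotation":[[0,0,-0.065],[0,0,-0.065],[0,0,-0.065],[0,0,-0.065],[0,0,-0.065],[0,0,-0.065],[0,0,-0.065],[0,0,-0.065],[0,0,-0.065],[0,0,-0.065],[0,0,-0.065],[0,0,-0.065]]}' 100; python3 -c "from h import *; tcp()"
```

```text
time_s: 1.2
tool_pos: [438.1, 269.8, 247.7]
ee_rot: [-1.538, -0.376, 0.375]
wrist_force: [0.7, -0.0, -0.4]
finger_gap: 93.8
t 1.2 tcp [438.1 269.8 247.7] jaw yaw deg 27.4 y [-0.  0. -1.] F [ 0.7 -0.  -0.4] gap 93.8
q [-0.82  0.4   0.29  1.84 -0.14  0.92  0.02]
```

```bash
python3 -m creep '{"linear":[[0.014,-0.02,0],[0.014,-0.021,0],[0,0,0],[0,0,0]],"rotation":[[0,0,0],[0,0,0],[0,0,0],[0,0,0]]}'; python3 - <<'E'
from h import *
tcp(); s=env.grab_frame("side");t=env.grab_frame("top")
crop(s,"s1",220,90,340,210,4); crop(t,"t1",130,210,260,310,5)
E
```

```text
time_s: 1.53
tool_pos: [466.1, 228.9, 247.5]
ee_rot: [-1.538, -0.375, 0.375]
wrist_force: [0.3, 0.2, -0.2]
finger_gap: 93.9
t 1.53 tcp [466.1 228.9 247.5] jaw yaw deg 27.4 y [ 0. -0. -1.] F [ 0.3  0.2 -0.2] gap 93.9
q [-0.72  0.4   0.3   1.83 -0.15  0.93  0.12]
```

View pics/s1.png

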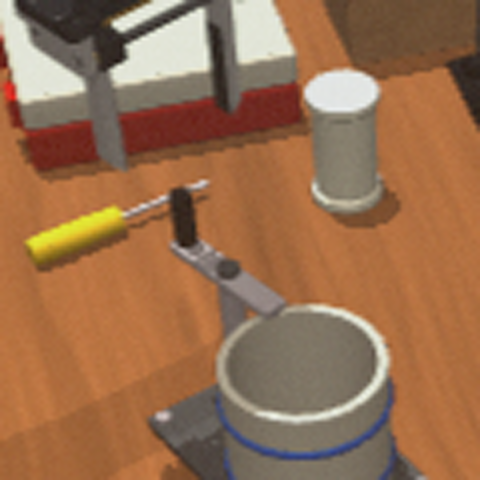

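View pics/t1.png

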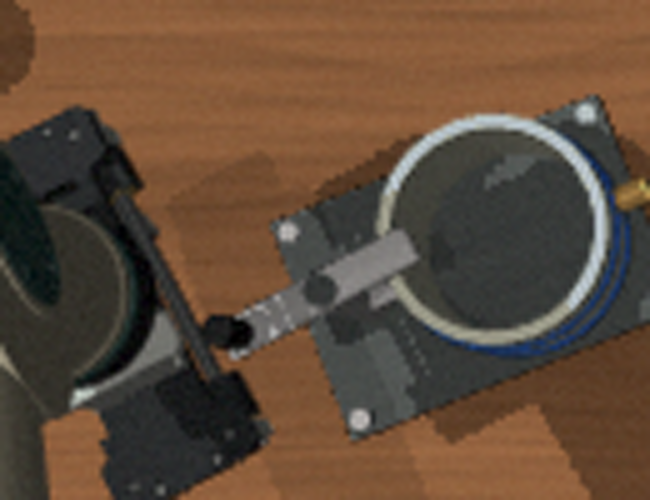

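```bash
python3 - <<'E'
from h import *
s=env.grab_frame("side");t=env.grab_frame("top");o=env.observe()
r=R.from_rotvec(o["ee_rot"]).as_matrix();p=o["tool_pos"]
P=np.array([p,p+r[:,0]*47,p-r[:,0]*47,p+r[:,0]*47-r[:,1]*97,[466,228.7,197],[466,228.7,152]])
print((proj(s,P)-[220,90])*4); print((proj(t,P)-[130,210])*5)
E
```

```text
[[169.83517929 133.78790599]
 [219.36035833 106.69922172]
 [118.72147941 161.74546021]
 [205.4108242  -11.92368172]
 [180.58939427 192.29571083]
 [187.49142506 240.11392902]]
[[183.5144757  327.56063361]
 [140.56912941 245.68107681]
 [226.74778755 409.98922528]
 [ 80.82591803 227.93915087]
 [215.35687513 329.9290332 ]
 [236.88661376 334.22548153]]
```

```bash
python3 -m creep '{"linear":[[0,0,-0.02],[0,0,-0.02],[0,0,-0.02],[0,0,-0.02],[0,0,0]],"rotation":[[0,0,0],[0,0,0],[0,0,0],[0,0,0],[0,0,0]]}'; python3 -m creep '{"linear":[[0,0,0],[0,0,0],[0,0,0],[0,0,0],[0,0,0],[0,0,0]],"rotation":[[0,0,0],[0,0,0],[0,0,0],[0,0,0],[0,0,0],[0,0,0]]}' 24 5; python3 - <<'E'
from h import *
tcp(); s=env.grab_frame("side");t=env.grab_frame("top")
crop(s,"s2",220,90,340,210,4)
E
```

```text
time_s: 2.15
tool_pos: [462.4, 230.4, 164.4]
ee_rot: [-1.539, -0.375, 0.385]
wrist_force: [-0.3, -0.0, -1.0]
finger_gap: 93.8
time_s: 2.65
tool_pos: [465.8, 230.4, 168.1]
ee_rot: [-1.537, -0.379, 0.377]
wrist_force: [-0.2, 0.7, 0.4]
finger_gap: 57.3
t 2.65 tcp [465.8 230.4 168.1] jaw yaw deg 27.6 y [ 0.001  0.001 -1.   ] F [-0.2  0.7  0.4] gap 57.3
q [-0.7   0.51  0.27  1.93 -0.19  0.73  0.16]
```

View pics/s2.png

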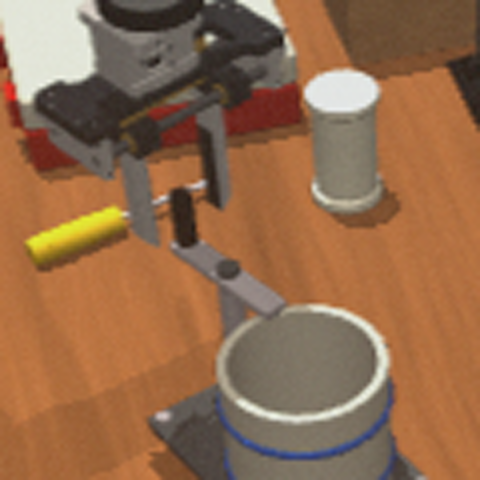

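```bash
python3 -m creep '{"linear":[[0,0,0],[0,0,0],[0,0,0],[0,0,0],[0,0,0],[0,0,0],[0,0,0],[0,0,0]],"rotation":[[0,0,0],[0,0,0],[0,0,0],[0,0,0],[0,0,0],[0,0,0],[0,0,0],[0,0,0]]}' 23 5; python3 - <<'E'
from h import *
o=tcp()
piv=np.array([488.7,183.3]);
s=env.grab_frame("side");t=env.grab_frame("top")
crop(s,"s3",220,90,340,210,4)
# arc from 117 deg to 208 deg about pivot, 12 steps + rotation
a0=np.arctan2(*(o["tool_pos"][:2]-piv)[::-1]);print(np.degrees(a0),np.hypot(*(o["tool_pos"][:2]-piv)))
a=np.radians(np.linspace(117,205,17)); p=piv+50.3*np.c_[np.cos(a),np.sin(a)]; print(np.diff(p,axis=0).round(1), p[0])
E
```

```text
time_s: 3.42
tool_pos: [465.5, 230.3, 167.5]
ee_rot: [-1.538, -0.378, 0.378]
wrist_force: [-0.4, 0.5, -0.9]
finger_gap: 21.5
t 3.42 tcp [465.5 230.3 167.5] jaw yaw deg 27.6 y [-0.  0. -1.] F [-0.4  0.5 -0.9] gap 21.5
q [-0.7   0.51  0.27  1.93 -0.19  0.73  0.16]
116.27025905114996 52.37244310466427
[[-4.2 -2.4]
 [-3.9 -2.8]
 [-3.7 -3.2]
 [-3.3 -3.5]
 [-3.  -3.8]
 [-2.6 -4.1]
 [-2.2 -4.3]
 [-1.8 -4.5]
 [-1.4 -4.6]
 [-0.9 -4.7]
 [-0.4 -4.8]
 [ 0.  -4.8]
 [ 0.5 -4.8]
 [ 0.9 -4.7]
 [ 1.4 -4.6]
 [ 1.8 -4.5]] [465.86427786 228.11762817]
```

View pics/s3.png

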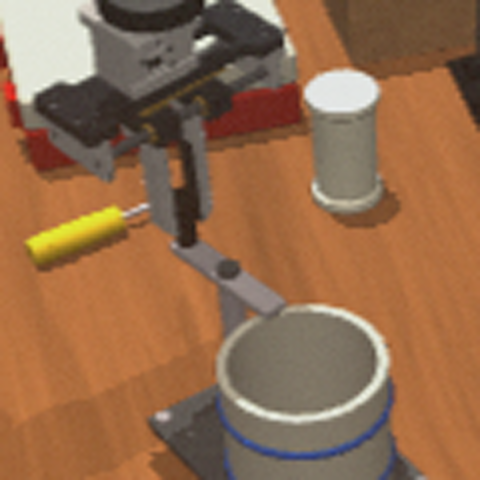

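```bash
python3 -m creep '{"linear":[[-0.0042,-0.0024,0],[-0.0039,-0.0028,0],[-0.0037,-0.0032,0],[-0.0033,-0.0035,0],[-0.003,-0.0038,0],[-0.0026,-0.0041,0],[-0.0022,-0.0043,0],[-0.0018,-0.0045,0],[-0.0014,-0.0046,0]],"rotation":[[0,0,0.096],[0,0,0.096],[0,0,0.096],[0,0,0.096],[0,0,0.096],[0,0,0.096],[0,0,0.096],[0,0,0.096],[0,0,0.096]]}'; python3 - <<'E'
from h import *
o=tcp()
s=env.grab_frame("side");t=env.grab_frame("top")
crop(s,"s4",220,90,340,210,4)
crop(t,"t4",130,210,260,310,5)
E
```

```text
time_s: 4.27
tool_pos: [439.1, 197.8, 167.6]
ee_rot: [-1.304, -1.047, 1.045]
wrist_force: [-0.9, 1.9, -0.0]
finger_gap: 21.8
t 4.27 tcp [439.1 197.8 167.6] jaw yaw deg 77.4 y [-0.     0.001 -1.   ] F [-0.9  1.9 -0. ] gap 21.8
q [-0.49  0.45  0.01  2.02 -0.01  0.68  0.88]
```

View pics/s4.png

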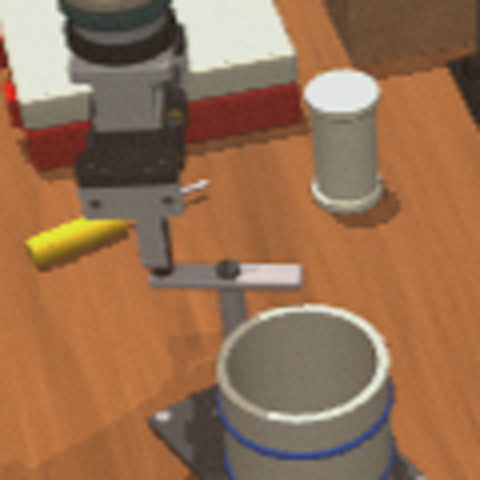

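The peg is following the fingers. The bar now lies about horizontally in the side crop, with its nose at (300,275) away from the mouth. I'll continue the arc.

```bash
python3 -m creep '{"linear":[[-0.0009,-0.0047,0],[-0.0004,-0.0048,0],[0,-0.0048,0],[0.0005,-0.0048,0],[0.0009,-0.0047,0],[0.0014,-0.0046,0],[0.0018,-0.0045,0],[0.001,-0.0015,0],[0,0,0],[0,0,0]],"rotation":[[0,0,0.096],[0,0,0.096],[0,0,0.096],[0,0,0.096],[0,0,0.096],[0,0,0.096],[0,0,0.096],[0,0,0],[0,0,0],[0,0,0]]}'; python3 - <<'E'
from h import *
o=tcp()
s=env.grab_frame("side");t=env.grab_frame("top")
crop(s,"s5",220,90,340,210,4)
crop(t,"t5",130,210,260,310,5)
E
```

```text
time_s: 5.2
tool_pos: [444.2, 162.7, 167.5]
ee_rot: [-0.966, -1.528, 1.528]
wrist_force: [0.4, -1.2, 0.9]
finger_gap: 21.7
t 5.2 tcp [444.2 162.7 167.5] jaw yaw deg 115.4 y [ 0.001  0.    -1.   ] F [ 0.4 -1.2  0.9] gap 21.7
q [-0.28  0.44 -0.17  2.04  0.12  0.68  1.48]
```

View pics/s5.png

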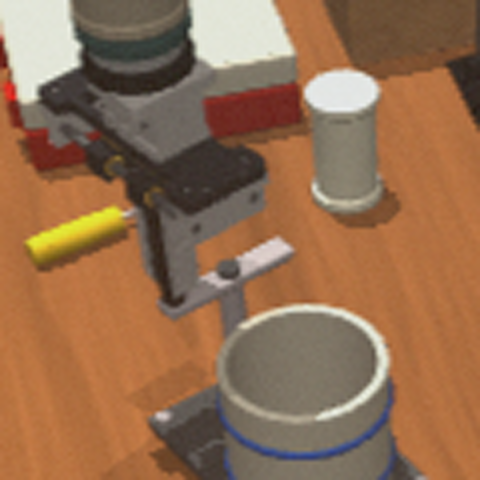

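View pics/t5.png

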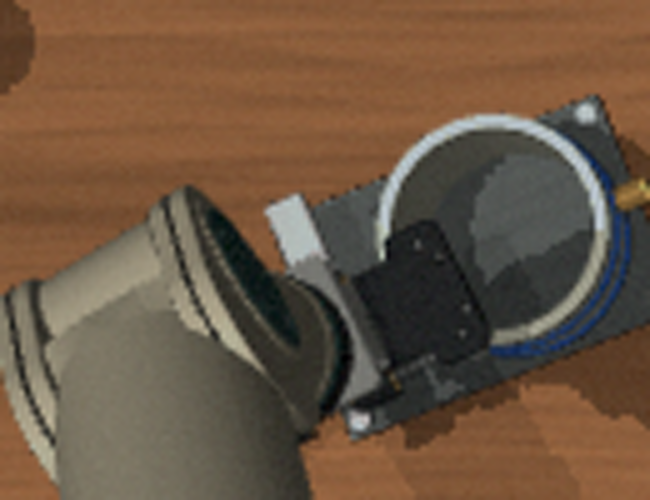

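```bash
python3 -m creep '{"linear":[[0,0,0],[0,0,0],[0,0,0],[0,0,0.012],[0,0,0.018],[0,0,0.02],[0,0,0.02],[0,0,0]],"rotation":[[0,0,0],[0,0,0],[0,0,0],[0,0,0],[0,0,0],[0,0,0],[0,0,0],[0,0,0]]}' 40; python3 - <<'E'
from h import *
o=tcp()
s=env.grab_frame("side")
crop(s,"s6",220,90,340,210,4)
E
```

```text
time_s: 5.97
tool_pos: [445.8, 163.8, 240.7]
ee_rot: [-0.968, -1.536, 1.526]
wrist_force: [0.1, 0.3, 0.2]
finger_gap: 37.8
t 5.97 tcp [445.8 163.8 240.7] jaw yaw deg 115.6 y [ 0.006  0.002 -1.   ] F [0.1 0.3 0.2] gap 37.8
q [-0.27  0.34 -0.19  1.94  0.08  0.86  1.51]
```

View pics/s6.png

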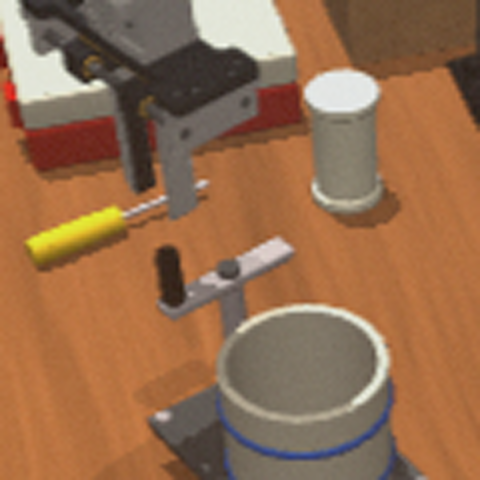

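```bash
python3 -m creep '{"linear":[[0.006,-0.02,0],[0.009,-0.031,0],[0.009,-0.031,0],[0.009,-0.031,0],[0.009,-0.031,0],[0.009,-0.031,0],[0.009,-0.031,0],[0.009,-0.031,0],[0.009,-0.031,0],[0.009,-0.031,0],[0.009,-0.031,0],[0.009,-0.031,0]],"rotation":[[0,0,-0.071],[0,0,-0.071],[0,0,-0.071],[0,0,-0.071],[0,0,-0.071],[0,0,-0.071],[0,0,-0.071],[0,0,-0.071],[0,0,-0.071],[0,0,-0.071],[0,0,-0.071],[0,0,-0.071]]}' 80;  python3 -m creep '{"linear":[[0.009,-0.031,0],[0.009,-0.031,0],[0.009,-0.031,0],[0.009,-0.031,0],[0.003,-0.011,0],[0,0,0],[0,0,0]],"rotation":[[0,0,-0.071],[0,0,-0.071],[0,0,-0.071],[0,0,-0.071],[0,0,0],[0,0,0],[0,0,0]]}'; python3 - <<'E'
from h import *
o=tcp()
s=env.grab_frame("side");t=env.grab_frame("top")
cv2.imwrite("pics/s7.png",s["color"][...,::-1])
import pickle; pickle.dump((s,t),open("f7.pkl","wb"))
crop(t,"t7",160,220,280,310,6)
for z in(120,130,140):
    for n,f in(("s",s),("t",t)):
        u,v=rimpts(f,n); P=np.array([plane(f,a,b,z) for a,b in zip(u,v)]); print(z,n,circ(P).round(1))
E
```

```text
time_s: 7.02
tool_pos: [548.2, -199.7, 236.0]
ee_rot: [-1.374, -0.902, 0.904]
wrist_force: [0.7, -0.1, 0.8]
finger_gap: 75.3
time_s: 7.6
tool_pos: [586.9, -332.9, 235.6]
ee_rot: [-1.456, -0.686, 0.689]
wrist_force: [0.6, 0.2, 0.2]
finger_gap: 75.1
t 7.6 tcp [ 586.9 -332.9  235.6] jaw yaw deg 50.5 y [-0.003  0.002 -1.   ] F [0.6 0.2 0.2] gap 75.1
q [ 0.37  0.65  0.18  1.4  -0.12  1.11  1.46]
120 s [522.6 106.4  60.6]
120 t [524.5  97.6  60.3]
130 s [520.7  95.6  59.9]
130 t [523.5  96.1  59.9]
140 s [518.7  84.7  59.2]
140 t [522.6  94.6  59.5]
```

View pics/s7.png

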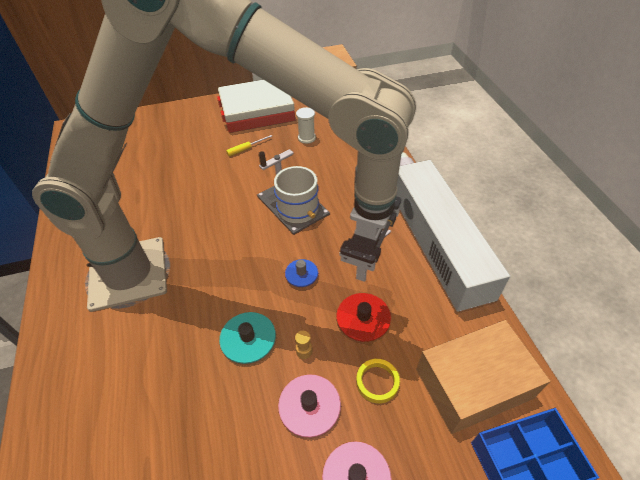

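View pics/t7.png

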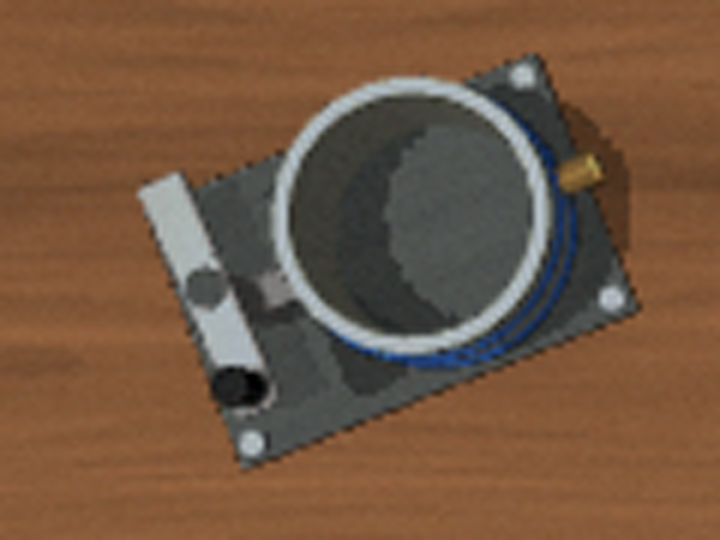

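```bash
python3 -m creep '{"linear":[[0.002,0,-0.02],[0,0,-0.025],[0,0,-0.025],[0,0,-0.025],[0,0,-0.025],[0,0,-0.02],[0,0,-0.01],[0,0,0],[0,0,0],[0,0,0]],"rotation":[[0,0,0],[0,0,0],[0,0,0],[0,0,0],[0,0,0],[0,0,0],[0,0,0],[0,0,0],[0,0,0],[0,0,0]]}'; python3 - <<'E'
from h import *
o=tcp()
s=env.grab_frame("side")
crop(s,"s8",290,210,430,360,4)
E
```

```text
time_s: 8.53
tool_pos: [590.8, -333.4, 89.1]
ee_rot: [-1.461, -0.691, 0.688]
wrist_force: [0.4, 0.2, 0.4]
finger_gap: 75.2
t 8.53 tcp [ 590.8 -333.4   89.1] jaw yaw deg 50.6 y [ 0.002 -0.001 -1.   ] F [0.4 0.2 0.4] gap 75.2
q [ 0.39  0.8   0.15  1.54 -0.15  0.81  1.48]
```

View pics/s8.png

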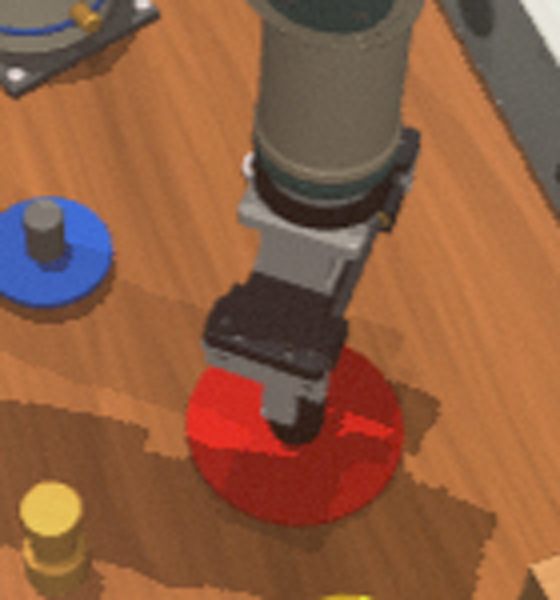

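```bash
python3 -m creep '{"linear":[[0,0,-0.012],[0,0,-0.014],[0,0,-0.014],[0,0,-0.01],[0,0,-0.006],[0,0,-0.004],[0,0,0],[0,0,0]],"rotation":[[0,0,0],[0,0,0],[0,0,0],[0,0,0],[0,0,0],[0,0,0],[0,0,0],[0,0,0]]}'; python3 -m creep '{"linear":[[0,0,0],[0,0,0],[0,0,0],[0,0,0],[0,0,0],[0,0,0],[0,0,0],[0,0,0],[0,0,0],[0,0,0]],"rotation":[[0,0,0],[0,0,0],[0,0,0],[0,0,0],[0,0,0],[0,0,0],[0,0,0],[0,0,0],[0,0,0],[0,0,0]]}' 20 25; python3 - <<'E'
from h import *
o=tcp()
s=env.grab_frame("side")
crop(s,"s9",290,210,430,360,4)
E
```

```text
time_s: 9.25
tool_pos: [589.7, -333.4, 27.3]
ee_rot: [-1.459, -0.688, 0.689]
wrist_force: [-0.3, 0.7, 0.1]
finger_gap: 75.6
time_s: 10.08
tool_pos: [589.6, -333.5, 27.6]
ee_rot: [-1.459, -0.688, 0.689]
wrist_force: [-0.6, -0.5, 2.3]
finger_gap: 35.4
t 10.08 tcp [ 589.6 -333.5   27.6] jaw yaw deg 50.5 y [-0. -0. -1.] F [-0.6 -0.5  2.3] gap 35.4
q [ 0.4   0.88  0.14  1.56 -0.16  0.71  1.49]
```

View pics/s9.png

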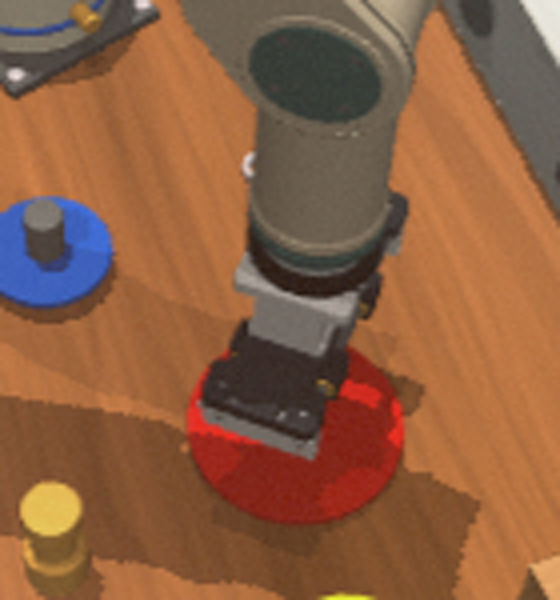

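```bash
python3 -m creep '{"linear":[[0,0,0.004],[0,0,0.008],[0,0,0.014],[0,0,0.02],[0,0,0.024],[0,0,0.026],[0,0,0.026],[0,0,0.026],[0,0,0.026],[0,0,0.02],[0,0,0.01],[0,0,0]],"rotation":[[0,0,0],[0,0,0],[0,0,0],[0,0,0],[0,0,0],[0,0,0],[0,0,0],[0,0,0],[0,0,0],[0,0,0],[0,0,0],[0,0,0]]}'; python3 - <<'E'
from h import *
o=tcp()
s=env.grab_frame("side")
crop(s,"s10",290,150,430,300,4)
E
```

```text
time_s: 11.13
tool_pos: [591.1, -334.1, 235.1]
ee_rot: [-1.464, -0.692, 0.686]
wrist_force: [0.1, 0.5, -2.2]
finger_gap: 35.6
t 11.13 tcp [ 591.1 -334.1  235.1] jaw yaw deg 50.5 y [ 0.005 -0.003 -1.   ] F [ 0.1  0.5 -2.2] gap 35.6
q [ 0.37  0.65  0.18  1.4  -0.12  1.1   1.46]
```

View pics/s10.png

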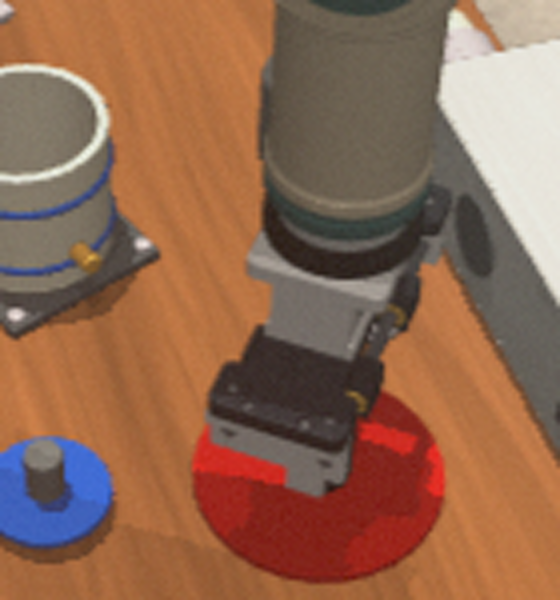

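```bash
python3 -m creep '{"linear":[[-0.003,0.008,0],[-0.003,0.014,0],[-0.003,0.02,0],[-0.003,0.02,0],[-0.003,0.02,0],[-0.003,0.02,0],[-0.003,0.02,0],[-0.003,0.02,0],[-0.003,0.02,0],[-0.003,0.02,0],[-0.003,0.02,0],[-0.003,0.02,0]],"rotation":[[0,0,0],[0,0,0],[0,0,0],[0,0,0],[0,0,0],[0,0,0],[0,0,0],[0,0,0],[0,0,0],[0,0,0],[0,0,0],[0,0,0]]}'; python3 -m creep '{"linear":[[-0.003,0.02,0],[-0.003,0.02,0],[-0.003,0.02,0],[-0.003,0.02,0],[-0.003,0.02,0],[-0.003,0.02,0],[-0.003,0.02,0],[-0.003,0.02,0],[-0.003,0.02,0],[-0.002,0.014,0],[-0.001,0.008,0],[0,0.004,0]],"rotation":[[0,0,0],[0,0,0],[0,0,0],[0,0,0],[0,0,0],[0,0,0],[0,0,0],[0,0,0],[0,0,0],[0,0,0],[0,0,0],[0,0,0]]}'; python3 -m creep '{"linear":[[0,0,0],[0,0,0],[0,0,0],[0,0,0]],"rotation":[[0,0,0],[0,0,0],[0,0,0],[0,0,0]]}';python3 - <<'E'
from h import *
o=tcp()
s=env.grab_frame("side");t=env.grab_frame("top")
crop(s,"s11",240,80,360,230,4);crop(t,"t11",150,200,280,300,5)
import pickle; pickle.dump((s,t,o),open("f11.pkl","wb"))
E
```

```text
time_s: 12.18
tool_pos: [551.7, -109.4, 229.7]
ee_rot: [-1.456, -0.686, 0.691]
wrist_force: [0.4, 0.1, -2.5]
finger_gap: 35.7
time_s: 13.18
tool_pos: [522.1, 96.2, 230.3]
ee_rot: [-1.457, -0.688, 0.692]
wrist_force: [-0.3, 0.2, -1.9]
finger_gap: 35.8
time_s: 13.52
tool_pos: [523.8, 93.4, 231.4]
ee_rot: [-1.46, -0.687, 0.687]
wrist_force: [-0.5, 0.0, -1.9]
finger_gap: 35.6
t 13.52 tcp [523.8  93.4 231.4] jaw yaw deg 50.4 y [-0.    -0.001 -1.   ] F [-0.5  0.  -1.9] gap 35.6
q [-0.34  0.43  0.16  1.82 -0.09  0.9   0.74]
```

View pics/s11.png

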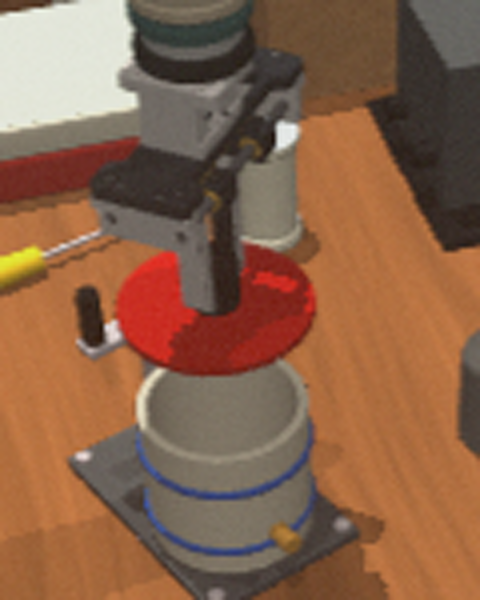

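View pics/t11.png

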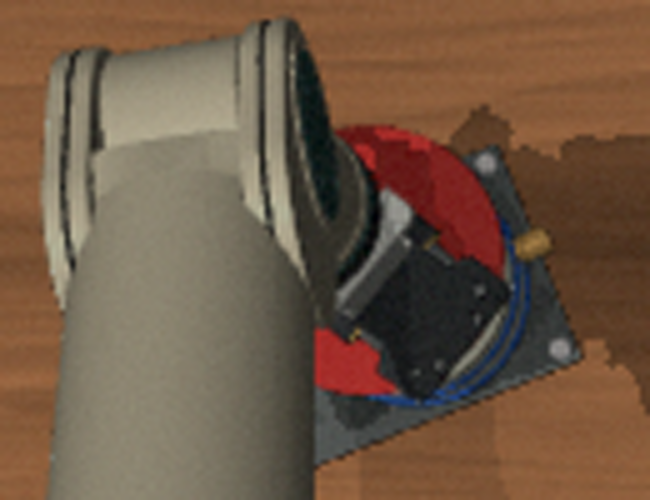

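```bash
cat >> h.py <<'E'
def disc(f,z,box):
    x0,y0,x1,y1=box
    hsv=cv2.cvtColor(f["color"],cv2.COLOR_RGB2HSV)
    m=np.zeros(hsv.shape[:2],np.uint8)
    m[y0:y1,x0:x1]=(((hsv[...,0]<6)|(hsv[...,0]>172))&(hsv[...,1]>150)&(hsv[...,2]>90))[y0:y1,x0:x1]
    P=np.vstack([c[:,0] for c in cv2.findContours(m,cv2.RETR_EXTERNAL,cv2.CHAIN_APPROX_NONE)[0] if len(c)>20])
    h=cv2.convexHull(P)[:,0]
    # keep contour points near a 70 mm circle
    W=np.array([plane(f,u,v,z) for u,v in P]); 
    g=lambda p:np.hypot(W[:,0]-p[0],W[:,1]-p[1])-69
    c0=np.array([plane(f,*p,z) for p in h])[:,:2]; c0=(c0.max(0)+c0.min(0))/2
    r=least_squares(g,c0,loss="cauchy",f_scale=1.0); return r.x,(abs(g(r.x))<2).sum(),len(W)
E
python3 - <<'E'
from h import *
import pickle; s,t,o=pickle.load(open("f11.pkl","rb")); s0,t0=pickle.load(open("f0.pkl","rb"))
print(disc(s0,20,(320,280,410,350)),disc(t0,20,(340,200,410,270)))
print(disc(s,223.8,(250,130,330,180)),disc(t,223.8,(200,215,265,290)))
E
```

```text
(array([ 587.5849009 , -334.71986896]), np.int64(141), 144) (array([ 590.23441242, -332.56580274]), np.int64(127), 130)
(array([521.32873055,  89.94944848]), np.int64(89), 143) (array([524.9862589 ,  95.87504022]), np.int64(59), 128)
```

```bash
python3 -m creep '{"linear":[[-0.001,0.002,-0.006],[0,0,-0.012],[0,0,-0.014],[0,0,-0.014],[0,0,-0.012],[0,0,-0.006],[0,0,-0.002],[0,0,0],[0,0,0],[0,0,0]],"rotation":[[0,0,0],[0,0,0],[0,0,0],[0,0,0],[0,0,0],[0,0,0],[0,0,0],[0,0,0],[0,0,0],[0,0,0]]}';python3 - <<'E'
from h import *
o=tcp()
s=env.grab_frame("side");t=env.grab_frame("top")
crop(s,"s12",240,80,360,230,4);crop(t,"t12",150,200,280,300,5)
import pickle; pickle.dump((s,t,o),open("f12.pkl","wb"))
z=o["tool_pos"][2]-7.6
print(disc(s,z,(250,130,340,200)),disc(t,z,(200,215,265,290)))
E
```

```text
time_s: 14.45
tool_pos: [523.3, 96.8, 166.1]
ee_rot: [-1.459, -0.69, 0.687]
wrist_force: [0.3, 0.8, -2.5]
finger_gap: 35.6
t 14.45 tcp [523.3  96.8 166.1] jaw yaw deg 50.5 y [ 0.001  0.    -1.   ] F [ 0.3  0.8 -2.5] gap 35.6
q [-0.33  0.51  0.14  1.89 -0.11  0.74  0.75]
(array([520.66948466,  93.52630739]), np.int64(84), 137) (array([524.41951309,  99.27678661]), np.int64(58), 123)
```

View pics/s12.png

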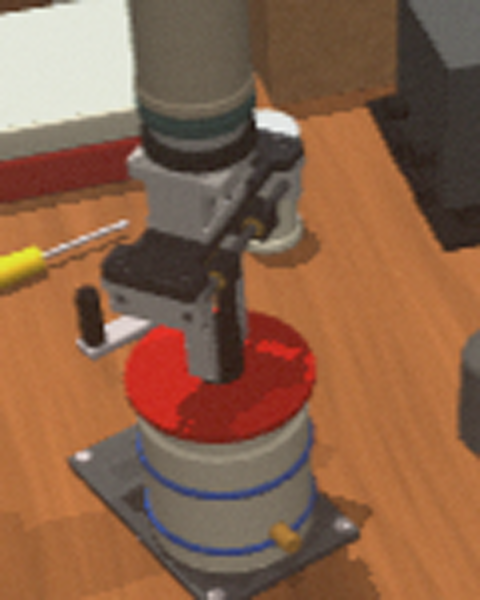

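View pics/t12.png

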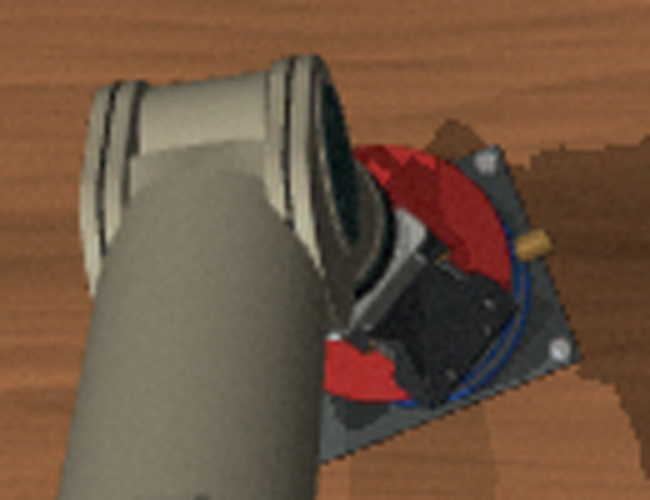

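```bash
python3 -m creep '{"linear":[[-0.0005,-0.001,-0.003],[0,0,-0.003],[0,0,-0.002],[0,0,-0.002],[0,0,0],[0,0,0]],"rotation":[[0,0,0],[0,0,0],[0,0,0],[0,0,0],[0,0,0],[0,0,0]]}';python3 -c "from h import *; tcp()"
```

```text
time_s: 15.05
tool_pos: [522.1, 95.6, 155.3]
ee_rot: [-1.459, -0.688, 0.689]
wrist_force: [-0.2, -0.9, -3.0]
finger_gap: 35.5
t 15.05 tcp [522.1  95.6 155.3] jaw yaw deg 50.5 y [-0. -0. -1.] F [-0.2 -0.9 -3. ] gap 35.5
q [-0.33  0.53  0.14  1.91 -0.11  0.71  0.76]
```

```bash
python3 -m creep '{"linear":[[0,0,-0.001],[0,0,-0.001],[0,0,-0.001],[0,0,-0.001],[0,0,0],[0,0,0]],"rotation":[[0,0,0],[0,0,0],[0,0,0],[0,0,0],[0,0,0],[0,0,0]]}';python3 -c "from h import *; tcp()"
```

```text
time_s: 15.55
tool_pos: [522.2, 95.7, 151.4]
ee_rot: [-1.459, -0.688, 0.689]
wrist_force: [1.1, 0.4, -2.4]
finger_gap: 35.5
t 15.55 tcp [522.2  95.7 151.4] jaw yaw deg 50.5 y [-0.  0. -1.] F [ 1.1  0.4 -2.4] gap 35.5
q [-0.33  0.53  0.14  1.91 -0.11  0.7   0.76]
```

```bash
python3 -m creep '{"linear":[[0,0,-0.001],[0,0,-0.001],[0,0,-0.001],[0,0,-0.001],[0,0,0],[0,0,0]],"rotation":[[0,0,0],[0,0,0],[0,0,0],[0,0,0],[0,0,0],[0,0,0]]}'; python3 -m creep '{"linear":[[0,0,-0.0007],[0,0,0],[0,0,0]],"rotation":[[0,0,0],[0,0,0],[0,0,0]]}'; python3 -c "from h import *; tcp()"
```

```text
time_s: 16.05
tool_pos: [522.2, 95.7, 147.4]
ee_rot: [-1.459, -0.688, 0.689]
wrist_force: [-0.3, -0.3, -2.2]
finger_gap: 36.0
time_s: 16.3
tool_pos: [522.2, 95.7, 146.8]
ee_rot: [-1.459, -0.688, 0.689]
wrist_force: [0.2, 0.2, -2.5]
finger_gap: 35.4
t 16.3 tcp [522.2  95.7 146.8] jaw yaw deg 50.5 y [-0.  0. -1.] F [ 0.2  0.2 -2.5] gap 35.4
q [-0.33  0.54  0.14  1.91 -0.11  0.69  0.76]
```

```bash
python3 -m creep '{"linear":[[0,0,-0.0007],[0,0,0],[0,0,0]],"rotation":[[0,0,0],[0,0,0],[0,0,0]]}'; python3 -m creep '{"linear":[[0,0,-0.0006],[0,0,0],[0,0,0]],"rotation":[[0,0,0],[0,0,0],[0,0,0]]}'; python3 -c "from h import *; tcp()"
```

```text
time_s: 16.55
tool_pos: [522.2, 95.7, 146.1]
ee_rot: [-1.459, -0.689, 0.689]
wrist_force: [0.0, 0.2, -1.9]
finger_gap: 35.3
time_s: 16.8
tool_pos: [522.3, 95.7, 145.6]
ee_rot: [-1.459, -0.689, 0.688]
wrist_force: [-0.0, -0.5, -1.0]
finger_gap: 35.6
t 16.8 tcp [522.3  95.7 145.6] jaw yaw deg 50.5 y [ 0.  0. -1.] F [-0.  -0.5 -1. ] gap 35.6
q [-0.33  0.54  0.14  1.92 -0.11  0.69  0.76]
```

```bash
python3 -m creep '{"linear":[[0,0,-0.0006],[0,0,0],[0,0,0]],"rotation":[[0,0,0],[0,0,0],[0,0,0]]}'; python3 -m creep '{"linear":[[0,0,-0.0005],[0,0,0],[0,0,0]],"rotation":[[0,0,0],[0,0,0],[0,0,0]]}'; python3 - <<'E'
from h import *
tcp(); s=env.grab_frame("side"); crop(s,"s13",240,80,360,230,4)
E
```

```text
time_s: 17.05
tool_pos: [522.3, 95.7, 145.6]
ee_rot: [-1.459, -0.689, 0.688]
wrist_force: [-1.1, -0.9, 5.2]
finger_gap: 35.8
time_s: 17.3
tool_pos: [522.3, 95.7, 145.5]
ee_rot: [-1.459, -0.689, 0.688]
wrist_force: [-3.4, -0.3, 9.7]
finger_gap: 35.7
t 17.3 tcp [522.3  95.7 145.5] jaw yaw deg 50.5 y [ 0.001  0.    -1.   ] F [-3.4 -0.3  9.7] gap 35.7
q [-0.33  0.54  0.14  1.92 -0.11  0.69  0.76]
```

View pics/s13.png

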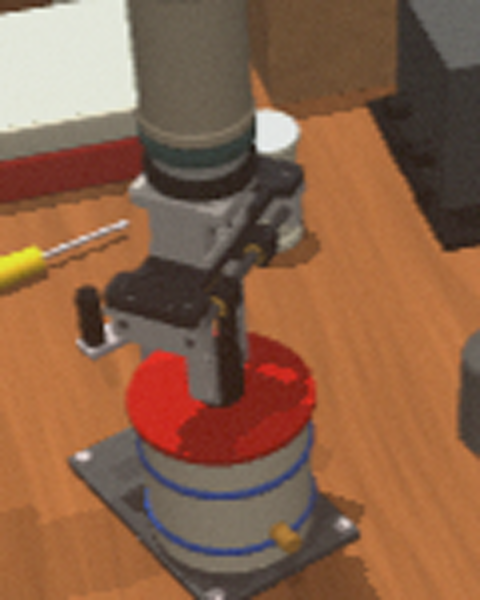

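```bash
python3 -m creep '{"linear":[[0,0,0.0008],[0,0,0],[0,0,0]],"rotation":[[0,0,0],[0,0,0],[0,0,0]]}'; python3 -m creep '{"linear":[[0,0,0],[0,0,0],[0,0,0],[0,0,0],[0,0,0],[0,0,0],[0,0,0.006],[0,0,0.015],[0,0,0.02],[0,0,0.02],[0,0,0.02],[0,0,0]],"rotation":[[0,0,0],[0,0,0],[0,0,0],[0,0,0],[0,0,0],[0,0,0],[0,0,0],[0,0,0],[0,0,0],[0,0,0],[0,0,0],[0,0,0]]}' 75; python3 - <<'E'
from h import *
tcp(); s=env.grab_frame("side");t=env.grab_frame("top"); crop(s,"s14",240,80,360,230,4);crop(t,"t14",150,200,280,300,5)
E
```

```text
time_s: 17.6
tool_pos: [522.4, 95.7, 145.6]
ee_rot: [-1.459, -0.689, 0.688]
wrist_force: [-1.5, -0.6, 6.1]
finger_gap: 35.7
time_s: 18.6
tool_pos: [524.8, 96.1, 230.2]
ee_rot: [-1.46, -0.694, 0.683]
wrist_force: [0.5, -0.2, -0.4]
finger_gap: 70.1
t 18.6 tcp [524.8  96.1 230.2] jaw yaw deg 50.5 y [ 0.007  0.002 -1.   ] F [ 0.5 -0.2 -0.4] gap 70.1
q [-0.35  0.43  0.16  1.82 -0.09  0.89  0.74]
```

View pics/s14.png

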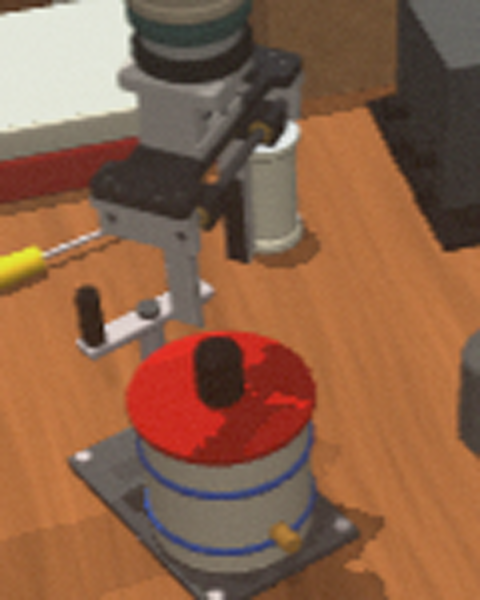

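```bash
python3 -m creep '{"linear":[[-0.008,0.0065,0.003],[-0.008,0.0065,0.003],[-0.008,0.0065,0.003],[-0.008,0.0065,0.003],[-0.008,0.0065,0],[-0.008,0.0065,0],[-0.008,0.0065,0],[-0.008,0.0065,0],[-0.008,0.0065,0],[-0.007,0.0065,0],[0,0,0],[0,0,0]],"rotation":[[0,0,0.113],[0,0,0.113],[0,0,0.113],[0,0,0.113],[0,0,0.113],[0,0,0.113],[0,0,0.113],[0,0,0.113],[0,0,0.113],[0,0,0.113],[0,0,0],[0,0,0]]}'; python3 - <<'E'
from h import *
tcp(); s=env.grab_frame("side");t=env.grab_frame("top"); crop(s,"s15",230,90,350,220,4);crop(t,"t15",150,200,280,300,5)
import pickle; s7,t7=pickle.load(open("f7.pkl","rb"))
S=lambda x,y,x0,y0,k:(x0+(x+.5)/k-.5,y0+(y+.5)/k-.5)
# peg top: t7 crop (235,385); view from side crop s14 (88,292)
print(tri(s,S(88,294,240,80,4),t7,S(234,386,160,220,6)))
E
```

```text
time_s: 19.7
tool_pos: [442.6, 160.4, 237.4]
ee_rot: [-0.967, -1.523, 1.526]
wrist_force: [0.0, 0.7, -0.8]
finger_gap: 70.4
t 19.7 tcp [442.6 160.4 237.4] jaw yaw deg 115.1 y [-0.002 -0.001 -1.   ] F [ 0.   0.7 -0.8] gap 70.4
q [-0.3   0.34 -0.14  1.95  0.06  0.86  1.53]
(array([443.14306499, 162.47886   , 197.07331509]), np.float64(1.7056567644793466))
```

View pics/s15.png

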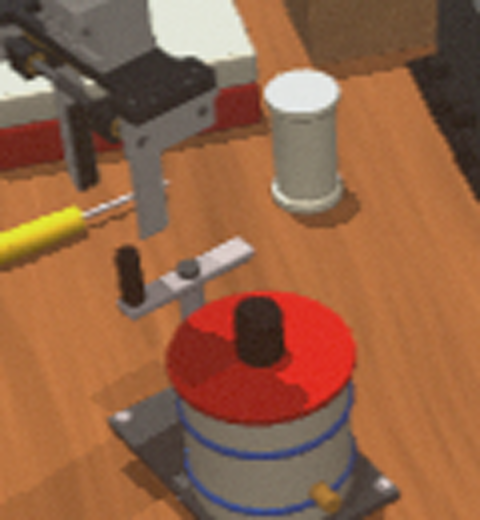

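```bash
python3 -m creep '{"linear":[[0.0005,0.002,-0.015],[0,0,-0.02],[0,0,-0.02],[0,0,-0.012],[0,0,-0.003],[0,0,0],[0,0,0],[0,0,0],[0,0,0],[0,0,0],[0,0,0],[0,0,0]],"rotation":[[0,0,0],[0,0,0],[0,0,0],[0,0,0],[0,0,0],[0,0,0],[0,0,0],[0,0,0],[0,0,0],[0,0,0],[0,0,0],[0,0,0]]}' 23 5; python3 -m creep '{"linear":[[0,0,0],[0,0,0]],"rotation":[[0,0,0],[0,0,0]]}'; python3 - <<'E'
from h import *
o=tcp(); s=env.grab_frame("side"); crop(s,"s16",230,90,350,220,4)
piv=np.array([488.7,183.3])
a=np.radians(np.linspace(203,111,18)); p=piv+50*np.c_[np.cos(a),np.sin(a)]; print((np.diff(p,axis=0)/1e3).round(4).tolist(), p[0],p[-1])
E
```

```text
time_s: 20.8
tool_pos: [443.9, 162.8, 168.5]
ee_rot: [-0.968, -1.527, 1.526]
wrist_force: [0.1, -0.4, -0.7]
finger_gap: 21.8
time_s: 20.97
tool_pos: [443.7, 162.7, 168.2]
ee_rot: [-0.967, -1.526, 1.526]
wrist_force: [0.7, 0.6, -0.2]
finger_gap: 21.8
t 20.97 tcp [443.7 162.7 168.2] jaw yaw deg 115.3 y [ 0.  0. -1.] F [ 0.7  0.6 -0.2] gap 21.8
q [-0.31  0.44 -0.13  2.04  0.09  0.68  1.51]
[[-0.0016, 0.0044], [-0.0012, 0.0046], [-0.0008, 0.0047], [-0.0003, 0.0047], [0.0001, 0.0047], [0.0006, 0.0047], [0.001, 0.0046], [0.0014, 0.0045], [0.0018, 0.0043], [0.0022, 0.0042], [0.0026, 0.0039], [0.003, 0.0037], [0.0033, 0.0034], [0.0036, 0.003], [0.0039, 0.0027], [0.0041, 0.0023], [0.0043, 0.0019]] [442.67475733 163.76344358] [470.78160252 229.97902132]
```

View pics/s16.png

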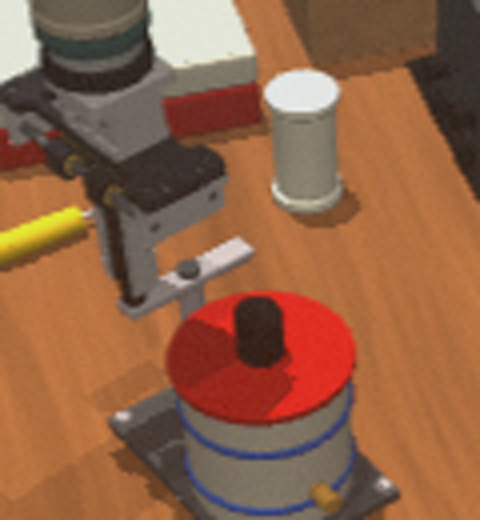

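```bash
python3 -m creep '{"linear":[[-0.0016,0.0044,0],[-0.0012,0.0046,0],[-0.0008,0.0047,0],[-0.0003,0.0047,0],[0.0001,0.0047,0],[0.0006,0.0047,0],[0.001,0.0046,0],[0.0014,0.0045,0],[0.0018,0.0043,0],[0.0022,0.0042,0],[0.0026,0.0039,0],[0.003,0.0037,0]],"rotation":[[0,0,-0.094],[0,0,-0.094],[0,0,-0.094],[0,0,-0.094],[0,0,-0.094],[0,0,-0.094],[0,0,-0.094],[0,0,-0.094],[0,0,-0.094],[0,0,-0.094],[0,0,-0.094],[0,0,-0.094]]}';python3 - <<'E'
from h import *
o=tcp(); s=env.grab_frame("side"); crop(s,"s17",230,90,350,220,4)
E
```

```text
time_s: 22.02
tool_pos: [451.1, 215.5, 167.8]
ee_rot: [-1.459, -0.684, 0.689]
wrist_force: [-2.1, 0.0, 0.2]
finger_gap: 21.4
t 22.02 tcp [451.1 215.5 167.8] jaw yaw deg 50.4 y [-0.003 -0.001 -1.   ] F [-2.1  0.   0.2] gap 21.4
q [-0.64  0.48  0.19  1.97 -0.14  0.71  0.52]
```

View pics/s17.png

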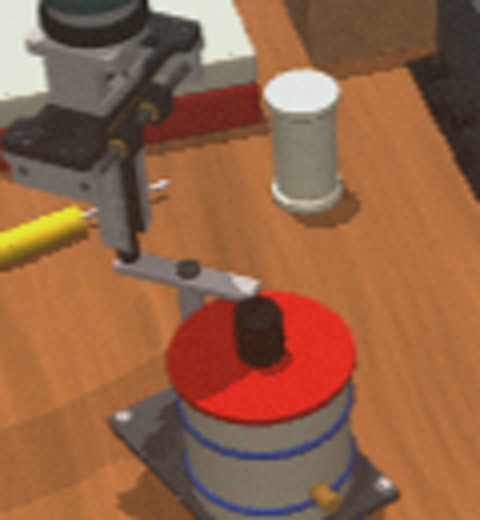

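The bar is following, with its nose at (250,287) in the crop and passing beside the knob. Next are the rest of the arc and a gentle approach to the stop.

```bash
python3 -m creep '{"linear":[[0.0033,0.0034,0],[0.0036,0.003,0],[0.0039,0.0027,0],[0.0041,0.0023,0],[0,0,0],[0,0,0]],"rotation":[[0,0,-0.094],[0,0,-0.094],[0,0,-0.094],[0,0,-0.094],[0,0,0],[0,0,0]]}';python3 - <<'E'
from h import *
o=tcp(); s=env.grab_frame("side"); crop(s,"s18",230,90,350,220,4)
E
```

```text
time_s: 22.57
tool_pos: [467.5, 227.1, 168.1]
ee_rot: [-1.534, -0.402, 0.401]
wrist_force: [0.3, 0.4, -0.5]
finger_gap: 21.7
t 22.57 tcp [467.5 227.1 168.1] jaw yaw deg 29.3 y [ 0. -0. -1.] F [ 0.3  0.4 -0.5] gap 21.7
q [-0.71  0.51  0.3   1.93 -0.21  0.74  0.22]
```

```bash
python3 -m creep '{"linear":[[0.0021,0.001,0],[0.0022,0.0009,0],[0,0,0],[0,0,0]],"rotation":[[0,0,-0.045],[0,0,-0.045],[0,0,0],[0,0,0]]}';python3 - <<'E'
from h import *
o=tcp(); s=env.grab_frame("side"); crop(s,"s19",230,90,350,220,4)
E
```

```text
time_s: 22.95
tool_pos: [471.6, 228.8, 168.2]
ee_rot: [-1.545, -0.33, 0.33]
wrist_force: [-0.1, -0.4, -0.3]
finger_gap: 21.8
t 22.95 tcp [471.6 228.8 168.2] jaw yaw deg 24.1 y [ 0.  0. -1.] F [-0.1 -0.4 -0.3] gap 21.8
q [-0.73  0.52  0.32  1.91 -0.23  0.75  0.15]
```

View pics/s19.png

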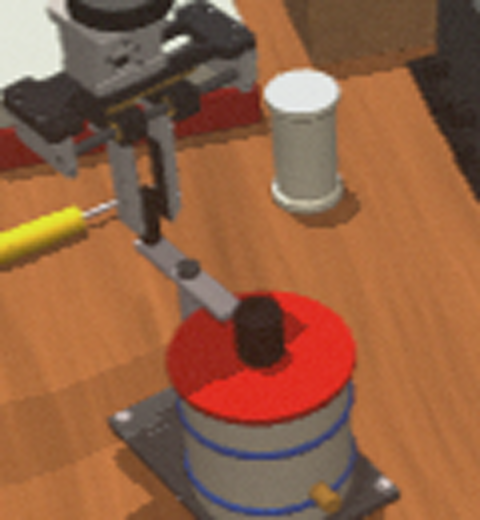

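```bash
for i in 1; do python3 -m creep '{"linear":[[0.0009,0.0004,0],[0,0,0]],"rotation":[[0,0,0],[0,0,0]]}'; python3 -m creep '{"linear":[[0.0009,0.0004,0],[0,0,0]],"rotation":[[0,0,0],[0,0,0]]}'; python3 -m creep '{"linear":[[0.0009,0.0004,0],[0,0,0]],"rotation":[[0,0,0],[0,0,0]]}'; done
```

```text
time_s: 23.17
tool_pos: [472.4, 229.3, 168.2]
ee_rot: [-1.546, -0.328, 0.329]
wrist_force: [-1.8, -0.1, 0.6]
finger_gap: 21.5
time_s: 23.33
tool_pos: [473.5, 229.9, 168.2]
ee_rot: [-1.546, -0.328, 0.328]
wrist_force: [-1.1, 0.5, 0.7]
finger_gap: 21.9
time_s: 23.5
tool_pos: [473.5, 229.9, 168.1]
ee_rot: [-1.546, -0.326, 0.33]
wrist_force: [-3.7, -2.0, 2.7]
finger_gap: 21.8
```

```bash
python3 -m creep '{"linear":[[0.0009,0.0004,0],[0,0,0]],"rotation":[[0,0,0],[0,0,0]]}'; python3 -c "
from h import *
o=tcp(); a=o['tool_pos'][:2]-[488.7,183.3]; print(np.degrees(np.arctan2(a[1],a[0])), np.hypot(*a))"
```

```text
time_s: 23.67
tool_pos: [473.6, 229.9, 168.0]
ee_rot: [-1.546, -0.325, 0.331]
wrist_force: [-5.7, -1.8, 3.8]
finger_gap: 21.9
t 23.67 tcp [473.6 229.9 168. ] jaw yaw deg 24.0 y [-0.004 -0.001 -1.   ] F [-5.7 -1.8  3.8] gap 21.9
q [-0.72  0.52  0.33  1.91 -0.24  0.75  0.15]
107.97222487865496 49.002092513114384
```

```bash
python3 -m creep '{"linear":[[-0.0015,-0.0006,0],[-0.0015,-0.0006,0],[0,0,0],[0,0,0]],"rotation":[[0,0,0],[0,0,0],[0,0,0],[0,0,0]]}'; python3 -m creep '{"linear":[[0,0,0],[0,0,0],[0,0,0],[0,0,0],[0,0,0.01],[0,0,0.018],[0,0,0.02],[0,0,0.02],[0,0,0.02],[0,0,0.01],[0,0,0]],"rotation":[[0,0,0],[0,0,0],[0,0,0],[0,0,0],[0,0,0],[0,0,0],[0,0,0],[0,0,0],[0,0,0],[0,0,0],[0,0,0]]}' 45; python3 - <<'E'
from h import *
tcp(); s=env.grab_frame("side"); crop(s,"s20",230,90,350,220,4)
E
```

```text
time_s: 24.0
tool_pos: [473.3, 229.6, 168.4]
ee_rot: [-1.546, -0.329, 0.326]
wrist_force: [0.0, -0.2, 0.8]
finger_gap: 21.6
time_s: 24.92
tool_pos: [473.8, 230.0, 268.8]
ee_rot: [-1.544, -0.332, 0.324]
wrist_force: [0.3, -0.7, 0.1]
finger_gap: 42.1
t 24.92 tcp [473.8 230.  268.8] jaw yaw deg 23.9 y [ 0.004  0.003 -1.   ] F [ 0.3 -0.7  0.1] gap 42.1
q [-0.77  0.4   0.37  1.79 -0.17  0.98  0.09]
```

View pics/s20.png

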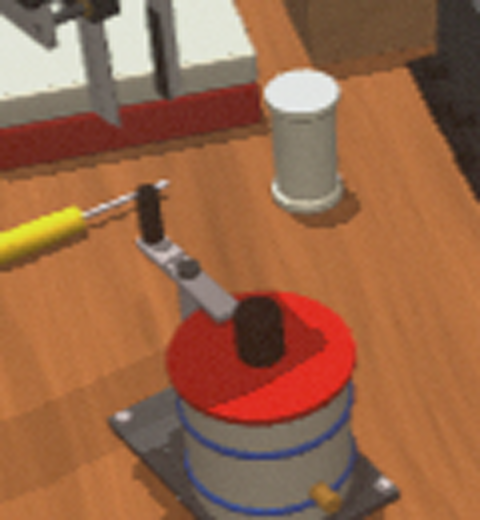

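```bash
python3 -m creep '{"linear":[[-0.015,0.02,0],[-0.015,0.025,0],[-0.015,0.025,0],[-0.015,0.025,0],[-0.015,0.025,0],[-0.015,0.025,0],[-0.015,0.025,0],[-0.01,0.015,0],[0,0,0],[0,0,0],[0,0,0]],"rotation":[[0,0,0],[0,0,0],[0,0,0],[0,0,0],[0,0,0],[0,0,0],[0,0,0],[0,0,0],[0,0,0],[0,0,0],[0,0,0]]}'; python3 - <<'E'
from h import *
tcp(); s=env.grab_frame("side");t=env.grab_frame("top")
import pickle; pickle.dump((s,t),open("f21.pkl","wb"))
crop(s,"s21",240,120,340,240,5); crop(t,"t21",160,220,280,310,6)
cv2.imwrite("pics/side_end.png",s["color"][...,::-1]);cv2.imwrite("pics/top_end.png",t["color"][...,::-1])
for z in(128,138,148): print(z,disc(s,z,(250,130,340,200)),disc(t,z,(190,215,275,290)))
E
```

```text
time_s: 25.88
tool_pos: [357.9, 412.6, 265.4]
ee_rot: [-1.548, -0.326, 0.327]
wrist_force: [-0.4, 0.6, 0.5]
finger_gap: 42.5
t 25.88 tcp [357.9 412.6 265.4] jaw yaw deg 23.9 y [-0.    -0.002 -1.   ] F [-0.4  0.6  0.5] gap 42.5
q [-1.14  0.43  0.34  1.74 -0.16  1.   -0.33]
128 (array([522.33497628, 103.76756529]), np.int64(92), 156) (array([524.19895875,  98.11378518]), np.int64(134), 160)
138 (array([520.17378258,  93.25852493]), np.int64(100), 156) (array([523.27910089,  96.68039286]), np.int64(125), 160)
148 (array([518.12659254,  82.31973995]), np.int64(100), 156) (array([522.31334488,  95.25690738]), np.int64(112), 160)
```

View pics/s21.png

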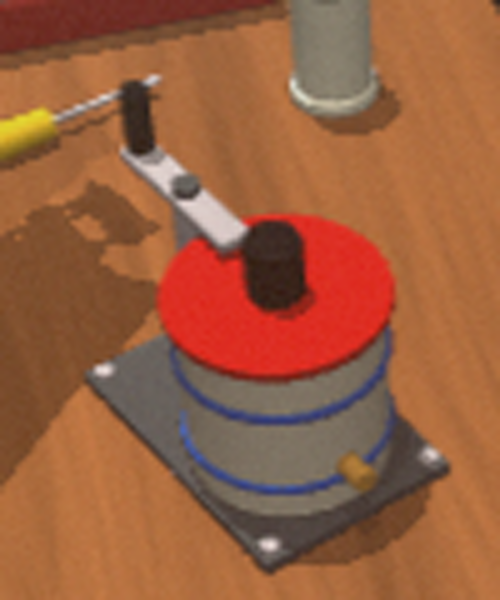

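View pics/t21.png

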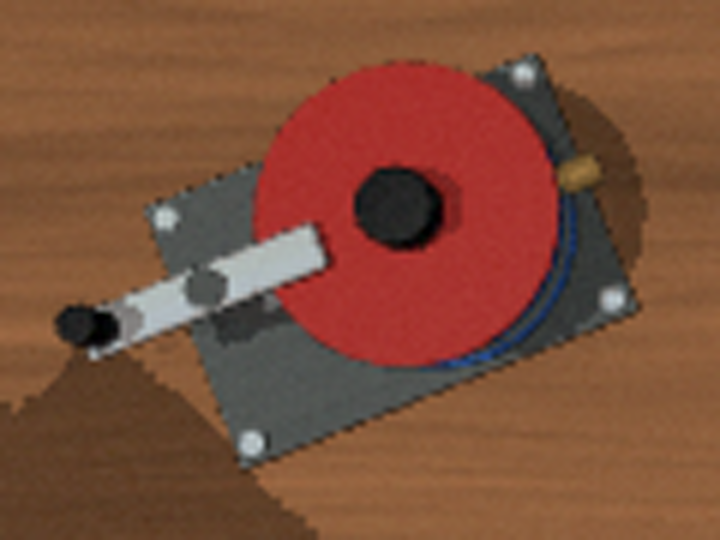

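View pics/top_end.png

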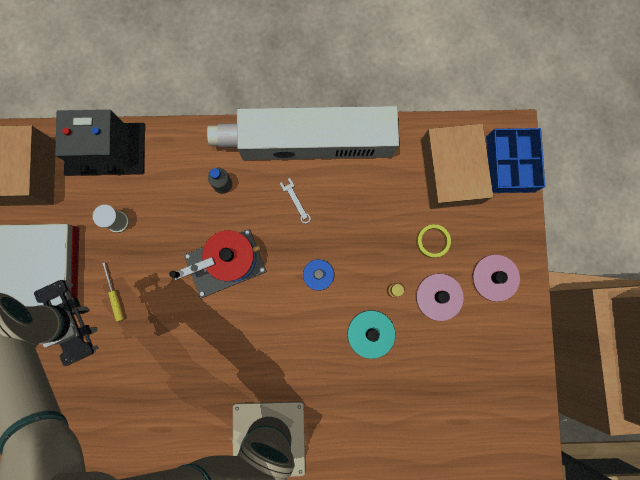

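```bash
python3 - <<'E'
from h import *
import pickle; s,t=pickle.load(open("f21.pkl","rb"))
S=lambda x,y,x0,y0,k:(x0+(x+.5)/k-.5,y0+(y+.5)/k-.5)
P=tri(s,S(273,237,240,120,5),t,S(398,208,160,220,6)); Q=tri(s,S(138,91,240,120,5),t,S(75,326,160,220,6))
print("knobtop",P,"peg",Q, np.degrees(np.arctan2(*(Q[0]-[488.7,183.3,0])[1::-1])))
print(env.hand_in())
E
```

```text
knobtop (array([521.48855701,  93.70816388, 181.09318445]), np.float64(0.10501088076664093)) peg (array([472.11042091, 232.01650298, 194.10765998]), np.float64(0.9901561058477465)) 108.8054052660307
the job is handed in; nothing more can be done
None
```

The coolant tank is closed and the job is handed in, at about 26 s of the 70 s allowed. `env.hand_in()` gives no verdict, so the outcome below rests on my own checks.

**What I did**
- I held the clamp bar's peg loosely between the fingers and swung the bar to about 1.6 rad, then checked in the pictures that it was clear of the mouth.
- I lifted the red cover by its knob and lowered it in steps of about 1 mm or less. It touched the rim at the height calculated for a fully seated cover (tool at 145.6 mm), pressing with no more than about 10 N. I eased off slightly and let go.
- I swung the bar back until it stopped moving and the force rose to about 6 N, then backed off, opened the fingers and moved the arm away.

**Last checks**
- **Cover position:** its disc centre is within about 1 mm of the mouth centre in the top view and about 2 mm in the side view. The 2 mm difference comes partly from the disc's visible edge biasing the side view.
- **Cover seating:** it looks level in both views. The knob's top measured 181 mm against 178 mm expected, within what hand-picked pixels and the calibration allow. The contact height is the better evidence that it is fully down.
- **Clamp bar:** it points at the knob in both pictures. The peg's direction measured 109° against about 111° expected at the stop, also within measurement error.
- **Everything else:** nothing else on the bench appears to have moved. I compared the pictures from before and after by eye only.

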